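# Tip the pressing block onto the fresh mosaic

### The job

The tiles of the mosaic plaque have just been glued and need a weight on them. Tip the taller of the two wooden blocks standing at the plaque's low dark edge strip over that strip, without lifting it up, so that it lies on its broad side flat on the tiles, pointing straight across the plaque away from the strip, and stays there. Leave the shorter block and the glue bottle beside the plaque standing where they are.

Things in the scene. Friction and masses are not known exactly. Their poses are not given: they have to be found in the camera images.
- tall_block_center (a point): Centre (70 mm up) of the taller plain wooden block, 40 mm (own x) x 70 (own y) x 140 tall (own z, up at start), 0.2 to 0.4 kg, loose on the table (z = 0). Own +x is within 4 degrees of the plaque's; its front face stands 1 to 6 mm short of the strip. Pushed high on its back towards plaque +x, it tips over the strip and, past about 20 degrees, falls by itself onto the tiles.
- plaque: Tiled mosaic board, fixed, 180 mm (own x) x 300 (own y), flat upper face 12 mm above the table. Origin: centre of its underside. The stop is a dark wooden edge strip 12 mm high, flush with the tiles, along own y on the robot's side, outer face at own x = -90 mm; the two blocks stand outside it, about 70 mm either side of the middle. Own +x points away from the robot, turned up to 23 degrees.
- short_block_center (a point): Centre (40 mm up) of the shorter plain wooden block, 40 x 70 x 80 mm tall, loose, standing at the same strip, at least 55 mm of free space from the taller one. Leave alone.
- glue_center (a point): Middle (65 mm up) of a yellow glue bottle with a red nozzle, 34 x 52 x 130 mm tall, loose, standing about 50 mm beyond one of the plaque's short ends; a small jar with a white cap stands beyond the other. Leave alone.
Not all that is in view belongs to the job. Leave any green or turquoise look-alike of the part that bears tall_block_center alone.

How it is judged (in metres and radians):
At the end, for the whole second after the job is handed in: Taller block lying on its 70 mm side on the tiles: level within 10 deg, within 15 deg of the plaque's x, centre 27-37 mm up, at plaque x -60 to 30 mm, |y| under 130 mm. Shorter block and glue bottle within 15 mm of their starts (angle between tall_block_center's own z axis and vertical between 1.396 and 1.746 rad and angle between the z axis of tall_block_center and the x axis of plaque, either way round below 0.26 rad and z of tall_block_center in the frame of plaque between 0.027 and 0.037 m and x of tall_block_center in the frame of plaque between -0.06 and 0.03 m and y of tall_block_center in the frame of plaque between -0.13 and 0.13 m and distance of each of short_block_center, glue_center from where it was at the start of the episode below 0.015 m); the robot touches nothing.
It fails at once if the tall block is lifted (its centre more than 105 mm above the table) (height (world z) of tall_block_center above 0.105 m).
It fails at once if the shorter block is shifted by more than 15 mm or tipped (distance of short_block_center from where it was at the start of the episode above 0.015 m or angle between short_block_center's own z axis and vertical above 0.3 rad).
It fails at once if the glue bottle is shifted by more than 15 mm or tipped (distance of glue_center from where it was at the start of the episode above 0.015 m or angle between glue_center's own z axis and vertical above 0.3 rad).
It also fails if it takes over 29 s, if anything falls off the work surface, if the arm or the gripper's body presses on something with over 40 N, if the wrist force passes 120 N, or if a joint passes its speed limit or range.

### The arm

A 7-joint arm with a two-finger parallel gripper is mounted at the origin on the work surface. World frame = base frame: x ahead of the robot, y to its left, z up, the work surface at z = 0. Lengths are in mm, angles in degrees, forces in N, time in s.
With the tool pointing down it reaches from about 425 to 950 mm from the base axis. Payload 4.7 kg.
Tool frame: the origin (TCP) lies between the finger pads; the fingertips stand 25 mm ahead of it and the grasp point (between the pads) lies 6 mm ahead of it; z points along the fingers, y is the line along which they close (so a half turn about z gives the same grasp; the last joint's range is limited). The gripper opens to 87 mm and grips with 3 to 60 N. Pads are 19 mm wide; open, the fingers measure 117 mm over their backs; the gripper's body (75 mm by 190 mm) begins 51 mm behind the grasp point.
Start: joints at [-68.463, 26.849, -2.785, 87.806, 1.381, 65.374, -4.715], TCP at [265.801, 620.481, 247.573] pointing down, gripper open.
Joint ranges: [-148.3, 148.3], [-19.14, 114.17], [-79.39, 73.82], [5.75, 140.21], [-59.74, 239.74], [12.07, 113.84], [-152.46, 152.46]. Speed limits (degrees/s): [147.25, 147.25, 180, 180, 180, 180, 180].

### API

Orientations are given as a 3x3 rotation matrix whose columns are the frame's x, y, z axes.
In Python, from station import arm gives the robot as it stands.
- The arm moves only by the shell command python3 -m creep 'ROWS' [OPENING] [FORCE]. ROWS is JSON, a list that holds one entry, the list of rows, each a list of 6 numbers: the shift along the tool's x, y, z scaled (see below), then the turn, a rotation vector about the tool's x, y, z scaled (see below). A call has 1 to 8 rows; each row shifts and turns the commanded pose from where the row before left it, along the tool's axes as they then stand; what a row does not reach is not made up. The controller multiplies each number of a shift by 5 cm and each number of a turn by 0.08 rad. A row lasts 1/10 s, in which the tool goes at most 50 mm and 8.59 degrees, less where a joint would pass 70% of its speed; a pose out of reach is approached as far as the arm can. A call with a number of a shift or a turn outside -1 to 1 is refused whole. A call with a gripper value outside its range is refused whole. OPENING is the opening, from 0 (shut) to 1 (fully open), set as the call begins (- or left out, the last holds). The fingers move at their own pace and stop on an object; FORCE is the grip in N (left out, the last holds). Time passes only in rows, so rows that do not move let the fingers close. It gives the time, the measured TCP pose, the force, the opening and the grip force at its end, in the units of the state.
- arm.get_state(): the state, without advancing time (a new reading comes with each control period).
- arm.grab_frame(name): name is "scene" or "top" or "wrist"; returns a dict with "image" (480x640x3 uint8, red, green, blue), "fx", "fy", "cx", "cy" (pixels), "k1" (the pictures are not rectified: a ray, as slopes to the right and down, at radius r is drawn at 1 + k1 r^2 times it, then the intrinsics apply), "xyz" and "rotation" of the camera in the world. Camera axes: x right, y down, z forward; pixel columns grow to the right and rows downward; lengths in mm; the calibration is good to about 2 mm. A picture is of the moment at which its call begins. There is no depth.
- arm.hand_in(): hands the job in; it is judged then, once.
Trained networks look in the newest picture that a camera, given by its name, has taken for a name from the list of things; names that differ only in an ending like _2 or _b are one class to them, and where a whole thing is asked for, a point or a joint stands for the part that bears it (a point fixed in the world has none). Each returns a list of dicts, best first, with "score" (0 to 1); they miss things now and then, are a little off and sometimes report something else, mostly with a low value. They report only what shows in the picture. A call takes as long as a camera call. They do not tell look-alikes from the thing itself.
- arm.recognise(camera, thing): "box" ([left, top, right, bottom] in pixels, round what is visible of it).
- arm.trace(camera, thing): "pixels" (480x640 bool, what is visible of it) and "box" ([left, top, right, bottom] in pixels, round what is visible of it).
- arm.mark_of(camera, thing): "location" ([column, row] in pixels: a listed point, or the origin of a listed thing).
The state is a dict: "t": time; "q": joint angles; "dq": joint speeds; "joint_efforts": joint torques, N m; "tcp_pos": TCP position; "ee_rot": TCP orientation; "contact_force": force on the tool from outside, world axes, zero at the start; "wrist_torque": the same for the moment, N m; "grip_width": finger opening in mm; "gripper_force": force on a finger pad.
Only numpy, scipy, OpenCV 4.12 (cv2) and the standard library are available. Lean on these libraries where they do the work, as an engineer would, in place of code of your own. Each camera call takes 0.05 s, during which the arm holds its last target. There are 200 camera calls.

## Working session

There is one attempt and no reset: what is moved stays moved. The work goes in short steps, Python scripts to look and compute and a shell command to move; the robot and the scene stay as the last step left them, time stands still between calls to the robot, and variables do not carry over. Pictures are saved under pics/ and viewed, at most 10 in all, crops included, and the job is handed in when it is done.

```bash
mkdir -p pics; cat > h.py <<'E'
import numpy as np, cv2
from station import arm
def ray(f,p):
    d=(np.array(p,float)-[f['cx'],f['cy']])/[f['fx'],f['fy']]; u=d.copy()
    for _ in range(20): u=d/(1+f['k1']*(u@u))
    return np.array(f['rotation'])@np.r_[u,1]
def at(f,p,z):
    r=ray(f,p); c=np.array(f['xyz'],float); return c+r*(z-c[2])/r[2]
def proj(f,P):
    v=np.array(f['rotation']).T@(np.array(P,float)-f['xyz']); u=v[:2]/v[2]; u=u*(1+f['k1']*(u@u))
    return u*[f['fx'],f['fy']]+[f['cx'],f['cy']]
E
python3 - <<'E'
from h import *
ims=[]
for c in ('scene','top'):
    f=arm.grab_frame(c); ims.append(f['image']); print(c,np.round(f['xyz']))
    for t,z in (('tall_block_center',70),('short_block_center',40),('glue_center',65),('plaque',0)):
        for m in arm.mark_of(c,t)[:3]: print(t,round(m['score'],2),np.round(m['location']),np.round(at(f,m['location'],z)))
        for m in arm.recognise(c,t)[:3]: print('   box',round(m['score'],2),np.round(m['box']))
for n,i in zip('ab',ims): cv2.imwrite(f'pics/{n}.png',i[:,:,::-1])
E
```

```text
scene [1199.  171.  783.]
tall_block_center 0.94 [304. 183.] [431. -20.  70.]
tall_block_center 0.86 [264. 227.] [565. -64.  70.]
tall_block_center 0.82 [217. 185.] [ 474. -188.   70.]
   box 0.81 [195. 151. 239. 222.]
   box 0.79 [282. 148. 320. 213.]
   box 0.69 [241. 193. 286. 265.]
short_block_center 0.78 [348. 231.] [515.  85.  40.]
   box 0.86 [330. 209. 367. 251.]
glue_center 0.6 [434. 261.] [577. 249.  65.]
glue_center 0.31 [318. 297.] [697.  65.  65.]
   box 0.75 [412. 234. 454. 292.]
plaque 0.79 [319. 295.] [645.  56.   0.]
   box 0.71 [230. 244. 409. 348.]
top [370.  64. 951.]
tall_block_center 0.93 [367. 317.] [426. -21.  70.]
tall_block_center 0.73 [387. 238.] [569. -61.  70.]
tall_block_center 0.58 [456. 285.] [ 483. -182.   70.]
   box 0.87 [427. 263. 492. 309.]
   box 0.81 [343. 300. 397. 329.]
   box 0.79 [363. 216. 420. 261.]
short_block_center 0.56 [306. 272.] [511.  86.  40.]
   box 0.78 [284. 251. 330. 290.]
glue_center 0.67 [218. 234.] [578. 248.  65.]
   box 0.75 [202. 219. 239. 252.]
plaque 0.79 [325. 209.] [643.  50.   0.]
   box 0.59 [243. 145. 410. 275.]
```

View pics/a.png

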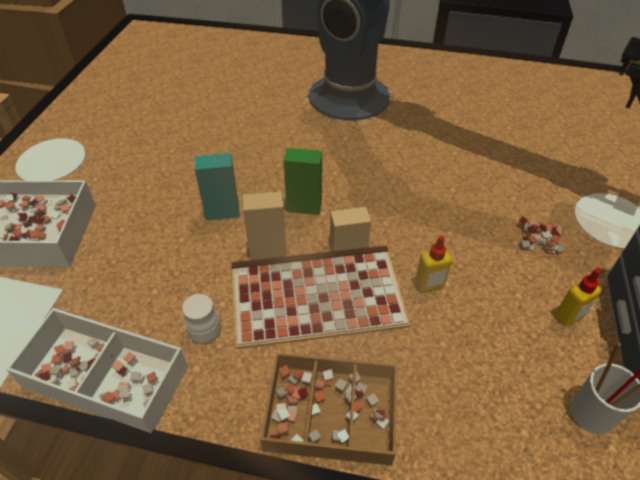

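View pics/b.png

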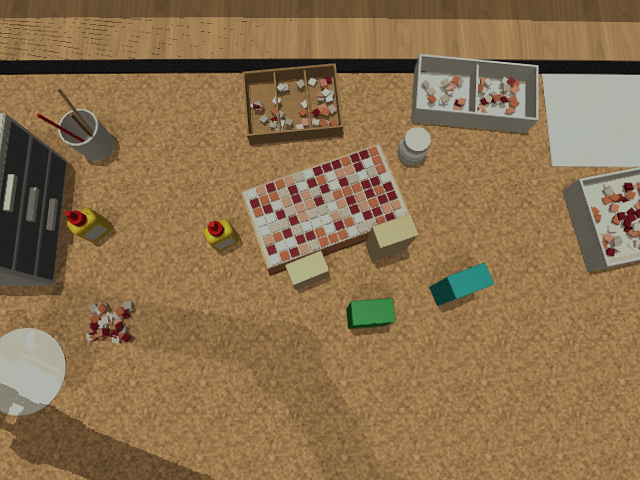

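The plain tall block is right of the middle at about (387,238) in top, with the short one at (306,272). The green (370,313) and turquoise (461,284) look-alikes stand behind it, with a gap between them. The glue bottle is at (218,234). Next I measure the plaque's yaw and the tool orientation.

```bash
python3 - <<'E'
from h import *
from scipy.spatial.transform import Rotation as R
f=arm.grab_frame('top')
m=arm.trace('top','plaque')[0]
ys,xs=np.nonzero(m['pixels']); P=np.array([at(f,p,12)[:2] for p in zip(xs,ys)],np.float32)
r=cv2.minAreaRect(P); print('plaque rect',r, cv2.boxPoints(r))
for m in arm.trace('top','tall_block_center'):
    ys,xs=np.nonzero(m['pixels']); im=f['image'][ys,xs].astype(float)
    print(m['score'],m['box'],im.mean(0))
    if abs(xs.mean()-391)<15 and abs(ys.mean()-238)<15:
        lum=im.sum(1); k=lum>(lum.min()+lum.max())/2
        Q=np.array([at(f,p,140)[:2] for p in zip(xs[k],ys[k])],np.float32); print('top face',cv2.minAreaRect(Q),k.sum())
s=arm.get_state(); T=np.array(s['ee_rot']); p=np.array(s['tcp_pos']); print(s['t'],p,T.round(3))
E
```

```text
plaque rect ((644.1024780273438, 49.24656677246094), (181.3330841064453, 299.0865478515625), 20.34489631652832) [[ 507.10025   157.93877 ]
 [ 611.08374  -122.48979 ]
 [ 781.10474   -59.445633]
 [ 677.1212    220.98293 ]]
0.75 [426.9, 263.8, 491.7, 303.5] [ 36.72683924 110.48569482  99.92438692]
0.74 [366.2, 214.2, 419.4, 261.1] [136.23558282 125.3595092   92.69815951]
top face ((558.0970458984375, -56.37751007080078), (49.504066467285156, 91.84043884277344), 17.694005966186523) 925
0.63 [342.7, 297.6, 397.3, 329.5] [ 53.71657754 117.592055    60.88693659]
1.05 [265.78758155 620.46139311 247.59328647] [[-0.919  0.394 -0.   ]
 [ 0.394  0.919  0.   ]
 [ 0.     0.    -1.   ]]
```

```bash
python3 -m creep '[[[-0.48,-0.56,0,0,0,0],[-0.48,-0.56,0,0,0,0],[-0.48,-0.56,0,0,0,0],[-0.48,-0.56,0,0,0,0],[-0.48,-0.56,0,0,0,0],[-0.48,-0.56,0,0,0,0],[-0.48,-0.56,0,0,0,0],[-0.48,-0.56,0,0,0,0]]]' 0.35
python3 -m creep '[[[-0.48,-0.56,0,0,0,0],[-0.48,-0.56,0,0,0,0],[-0.48,-0.56,0,0,0,0],[-0.48,-0.56,0,0,0,0],[-0.48,-0.56,0,0,0,0],[-0.48,-0.56,0,0,0,0],[-0.48,-0.56,0,0,0,0],[-0.48,-0.56,0,0,0,0]]]'
python3 -m creep '[[[-0.48,-0.56,0,0,0,0],[-0.48,-0.56,0,0,0,0],[-0.48,-0.56,0,0,0,0],[-0.48,-0.56,0,0,0,0],[0,0,0,0,0,-0.95],[0,0,0,0,0,-0.95],[0,0,0,0,0,-0.95],[0,0,0,0,0,-0.95]]]'
python3 -m creep '[[[0,0,0,0,0,-0.95],[0,0,0,0,0,-0.95],[0,0,0,0,0,-0.95],[0,0,0,0,0,-0.95],[0,0,0,0,0,-0.95],[0,0,0,0,0,-0.95],[0,0,0,0,0,0],[0,0,0,0,0,0]]]'
python3 - <<'E'
from h import *
s=arm.get_state(); print(s['t'],np.array(s['tcp_pos']).round(1),np.array(s['ee_rot']).round(3),np.round(s['q'],0))
E
```

```text
t: 1.85
tcp_pos: [354.4, 337.5, 247.8]
ee_rot: [[-0.919, 0.394, 0.0], [0.394, 0.919, 0.001], [-0.0, 0.001, -1.0]]
contact_force: [0.8, -0.2, 0.0]
grip_width: 33.9
gripper_force: 0.0
t: 2.65
tcp_pos: [442.7, 56.0, 247.9]
ee_rot: [[-0.919, 0.394, 0.001], [0.394, 0.919, 0.001], [-0.001, 0.001, -1.0]]
contact_force: [0.2, -0.3, -0.1]
grip_width: 30.3
gripper_force: 0.0
t: 3.45
tcp_pos: [486.5, -83.4, 247.6]
ee_rot: [[-0.995, 0.098, 0.0], [0.098, 0.995, 0.0], [-0.0, 0.0, -1.0]]
contact_force: [-0.4, -0.5, 0.3]
grip_width: 30.4
gripper_force: 0.0
t: 4.25
tcp_pos: [486.5, -83.3, 247.6]
ee_rot: [[-0.938, -0.346, 0.0], [-0.346, 0.938, 0.0], [-0.0, 0.0, -1.0]]
contact_force: [-0.2, 0.5, -0.7]
grip_width: 30.5
gripper_force: 0.0
4.25 [486.5 -83.3 247.6] [[-0.938 -0.346  0.   ]
 [-0.346  0.938  0.   ]
 [-0.     0.    -1.   ]] [-11.  10.  19. 113.  -4.  58. 119.]
```

```bash
python3 -m creep '[[[0,0,0.75,0,0,0],[0,0,0.75,0,0,0],[0,0,0.74,0,0,0],[0,0,0,0,0,0]]]'
python3 - <<'E'
from h import *
f=arm.grab_frame('wrist'); a=f['image'].copy()
print(np.round(f['xyz']))
for m in arm.mark_of('wrist','tall_block_center')[:3]: print(m['score'],m['location'],at(f,m['location'],70))
g=arm.grab_frame('top')['image'][180:340,280:500]
g=cv2.resize(g,None,fx=2,fy=2)
cv2.imwrite('pics/c.png',np.hstack([cv2.resize(a,(427,320)),g[:,:370]])[:,:,::-1])
E
```

```text
t: 4.65
tcp_pos: [483.0, -82.7, 131.7]
ee_rot: [[-0.938, -0.347, -0.01], [-0.347, 0.938, 0.0], [0.009, 0.004, -1.0]]
contact_force: [-0.5, -0.4, 0.4]
grip_width: 30.4
gripper_force: 0.0
[ 407. -111.  270.]
0.85 [297.7, 400.2] [567.57419797 -61.58454896  70.        ]
```

View pics/c.png

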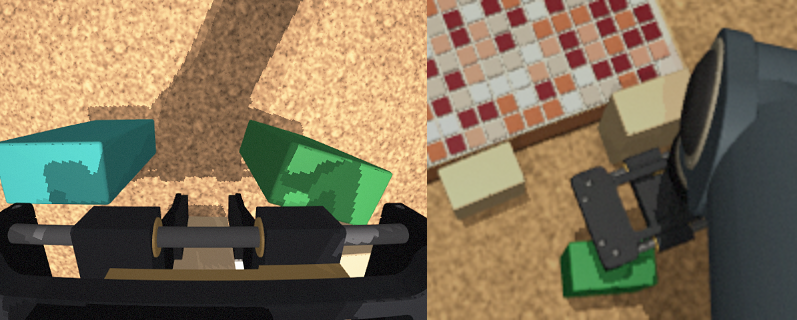

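```bash
python3 -m creep '[[[-0.3,-0.16,0,0,0,0],[-0.3,0,0,0,0,0],[-0.2,0,0,0,0,0],[-0.15,0,0,0,0,0],[-0.1,0,0,0,0,0],[-0.1,0,0,0,0,0],[-0.1,0,0,0,0,0],[0,0,0,0,0,0]]]'
python3 -m creep '[[[-0.1,0,0,0,0,0],[-0.1,0,0,0,0,0],[-0.1,0,0,0,0,0],[0,0,0,0,0,0]]]'
python3 - <<'E'
from h import *
a=arm.grab_frame('scene')['image'][170:330,200:420]
g=arm.grab_frame('top')['image'][170:330,260:440]
cv2.imwrite('pics/d.png',cv2.resize(np.hstack([a,g]),None,fx=2,fy=2)[:,:,::-1])
E
```

```text
t: 5.6
tcp_pos: [548.3, -68.7, 135.4]
ee_rot: [[-0.937, -0.348, 0.0], [-0.348, 0.937, 0.0], [-0.0, 0.0, -1.0]]
contact_force: [0.1, 0.2, -0.7]
grip_width: 30.5
gripper_force: 0.0
t: 6.0
tcp_pos: [562.8, -63.3, 135.5]
ee_rot: [[-0.937, -0.349, 0.001], [-0.349, 0.937, 0.0], [-0.001, -0.0, -1.0]]
contact_force: [0.3, -0.4, -1.3]
grip_width: 30.7
gripper_force: 0.0
```

View pics/d.png

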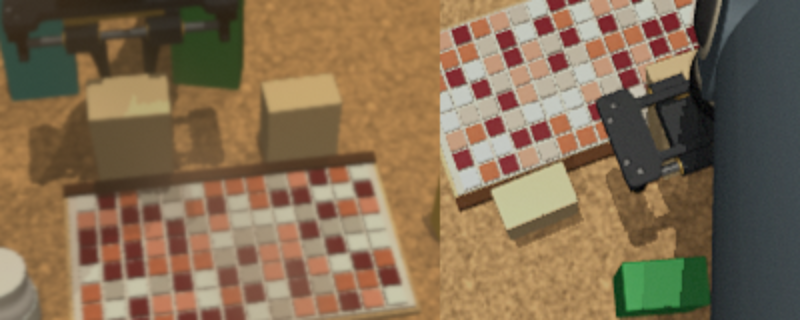

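The fingers are centred on the block's back, and it is upright or barely tilting. I'll keep pushing.

```bash
python3 -m creep '[[[-0.1,0,0,0,0,0],[-0.1,0,0,0,0,0],[-0.1,0,0,0,0,0],[-0.1,0,0,0,0,0],[0,0,0,0,0,0]]]'
python3 - <<'E'
from h import *
a=arm.grab_frame('scene')['image'][170:330,200:420]
g=arm.grab_frame('top')['image'][170:330,260:440]
cv2.imwrite('pics/e.png',cv2.resize(np.hstack([a,g]),None,fx=2,fy=2)[:,:,::-1])
E
```

```text
t: 6.6
tcp_pos: [581.5, -56.3, 135.5]
ee_rot: [[-0.937, -0.349, 0.001], [-0.349, 0.937, 0.0], [-0.001, -0.0, -1.0]]
contact_force: [0.9, 1.2, -0.6]
grip_width: 30.4
gripper_force: 0.0
```

View pics/e.png

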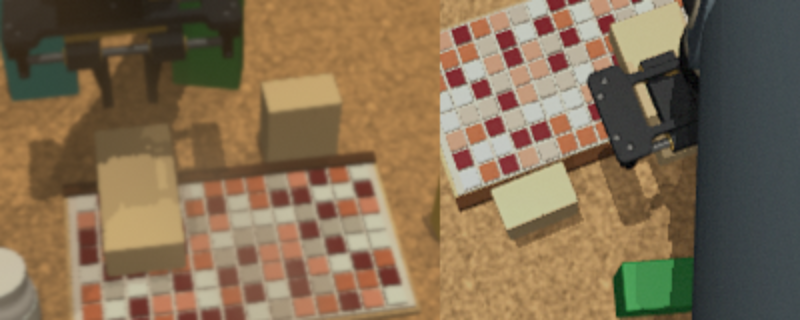

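The block has tipped onto the tiles. I'll retreat upward and back, then measure.

```bash
python3 -m creep '[[[0.2,0,-0.3,0,0,0],[0,0,-0.8,0,0,0],[0,0,-0.8,0,0,0],[0,0.8,-0.4,0,0,0],[0,0.8,0,0,0,0],[0.3,0.8,0,0,0,0],[0.3,0.8,0,0,0,0],[0.3,0.8,0,0,0,0]]]'
python3 -m creep '[[[0,0.8,0,0,0,0],[0,0.8,0,0,0,0],[0,0.8,0,0,0,0],[0,0,0,0,0,0],[0,0,0,0,0,0]]]'
python3 - <<'E'
from h import *
f=arm.grab_frame('scene');a=f['image'][150:350,190:470]
for t,z in (('tall_block_center',32),('short_block_center',40),('glue_center',65)):
    for m in arm.mark_of('scene',t)[:3]:
        p=at(f,m['location'],z); d=p[:2]-[644,50]; print(t,m['score'],p.round(),'plaque',d@[.938,.347],d@[-.347,.938])
f=arm.grab_frame('top');g=f['image'][140:340,180:440]
for t,z in (('tall_block_center',32),('short_block_center',40),('glue_center',65)):
    for m in arm.mark_of('top',t)[:3]:
        p=at(f,m['location'],z); d=p[:2]-[644,50]; print(t,m['score'],p.round(),'plaque',d@[.938,.347],d@[-.347,.938])
cv2.imwrite('pics/f.png',cv2.resize(np.hstack([a,g]),None,fx=1.48,fy=1.48)[:,:,::-1])
for m in arm.trace('top','tall_block_center'):
    ys,xs=np.nonzero(m['pixels']); print(m['box'],cv2.minAreaRect(np.array([at(f,p,52)[:2] for p in zip(xs,ys)],np.float32)))
E
```

```text
t: 7.5
tcp_pos: [458.0, 112.4, 250.6]
ee_rot: [[-0.938, -0.347, 0.0], [-0.347, 0.938, 0.0], [-0.0, 0.0, -1.0]]
contact_force: [0.6, 0.3, 1.2]
grip_width: 30.4
gripper_force: 0.0
t: 8.0
tcp_pos: [417.4, 224.3, 250.5]
ee_rot: [[-0.937, -0.35, -0.0], [-0.35, 0.937, -0.0], [0.0, -0.0, -1.0]]
contact_force: [0.5, -0.5, -0.4]
grip_width: 30.3
gripper_force: 0.0
tall_block_center 0.94 [ 432. -208.   32.] plaque -288.392835961594 -168.57269433274203
tall_block_center 0.86 [628. -42.  32.] plaque -47.208257622586586 -80.74432769587943
tall_block_center 0.7 [392. -27.  32.] plaque -263.63544225107523 14.999072854137687
short_block_center 0.81 [513.  83.  40.] plaque -111.39602975300434 76.00393401680148
glue_center 0.6 [573. 250.  65.] plaque 2.746859162567894 212.12863548747367
tall_block_center 0.93 [ 493. -192.   32.] plaque -225.85517861379418 -174.72861323331432
tall_block_center 0.74 [631. -45.  32.] plaque -44.95454545184325 -84.72052185330924
tall_block_center 0.61 [433. -28.  32.] plaque -225.20119820067225 -0.3740902988481569
short_block_center 0.69 [515.  84.  40.] plaque -108.87775092328297 76.31636087516665
glue_center 0.94 [575. 245.  65.] plaque 3.348177336142476 206.7923134967883
[344.7, 170.8, 405.3, 250.3] ((625.740234375, -40.89942932128906), (144.01063537597656, 76.01790618896484), 20.335298538208008)
[427.8, 262.5, 494.9, 304.3] ((486.993408203125, -196.49066162109375), (46.225887298583984, 115.68721771240234), 20.578794479370117)
[342.1, 299.0, 398.6, 332.3] ((434.2184143066406, -30.20098876953125), (50.48452377319336, 88.23836517333984), 5.915544033050537)
```

View pics/f.png

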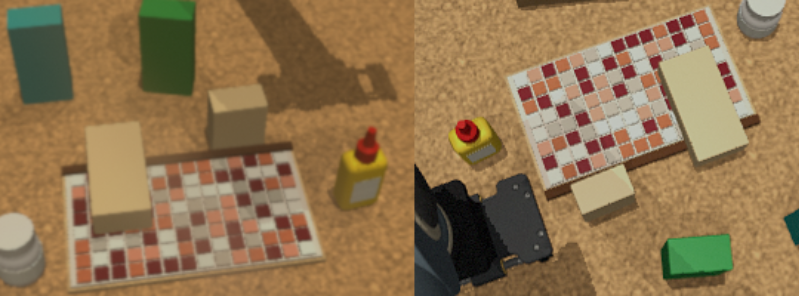

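The block lies flat on the tiles, aligned with the plaque (both at about 20.3°) and centred near plaque x -46, y -83. The short block and the glue bottle haven't moved, and the arm is clear.

```bash
python3 -c "
from station import arm
print(arm.hand_in())"
```

```text
the job is handed in; nothing more can be done
None
```

I tipped the taller block over the strip without lifting it, and it now lies flat on the tiles, pointing straight across the plaque; the shorter block and the glue bottle are still standing where they were, and the job is handed in (no verdict was returned).

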